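Hang the basket in the bench dryer and snap its lid on

ROBOT

A 7-joint arm with a two-finger parallel gripper is mounted at the origin on the work surface. World frame = base frame: x ahead of the robot, y to its left, z up, the work surface at z = 0. Lengths are in m, angles in rad, forces in N, time in s.
With the tool pointing down it reaches from about 0.425 to 0.925 m from the base axis. Payload 6.8 kg.
Tool frame: the origin (TCP) lies on the front face of the gripper's body, between the roots of the fingers; the fingertips stand 73 mm ahead of it and the grasp point (between the pads) lies 54 mm ahead of it; z points along the fingers, y is the line along which they close (so a half turn about z gives the same grasp; the last joint's range is limited). The gripper opens to 85 mm and grips with 20 to 120 N. Pads are 22 mm wide; open, the fingers measure 114 mm over their backs; the gripper's body (76 mm by 85 mm) begins 54 mm behind the grasp point. The pads swing forward as they close: fully open they stand 13 mm farther back than shut.
Start: joints at [-0.108, 0.477, 0.022, 1.555, -0.011, 1.109, -0.083], TCP at [0.675, 0, 0.304] pointing down, gripper open.
Joint ranges: [-2.96, 2.96], [-0.34, 2.1], [-1.41, 1.46], [0.24, 2.44], [-1.37, 4.51], [0.17, 1.92], [-2.96, 2.96]. Speed limits (rad/s): [2.39, 2.39, 3.14, 3.14, 3.14, 3.14, 3.14].

INTERFACE

Orientations are given as a unit quaternion [w, x, y, z].
In Python, from station import bot, optics gives the robot as it stands.
- The arm moves only by the tool drive_tool, never from a script. Its argument "deltas" is a list of rows, each an object with "gripper": the closure in counts, from 0 (fully open) to 255 (shut); "offset": the shift along the tool's x, y, z in units of 1000 mm (1.0 is 1000 mm), a list of three; "angular": the turn, a rotation vector about the tool's x, y, z in units of 45 degrees (1.0 is 45 degrees), a list of three. In form: [{"gripper": gripper, "offset": [dx, dy, dz], "angular": [rx, ry, rz]}, ...]. A call has 1 to 5 rows; each row is the pose to reach, as a shift and turn from the pose commanded when the call began, along the tool's axes at that moment; what a row does not reach only later rows make up. A row lasts 1/10 s, in which the tool goes at most 50 mm and 8.59 degrees, less where a joint would pass 70% of its speed; a pose out of reach is approached as far as the arm can. A call with a number of a shift or a turn outside -1 to 1 is refused whole. A call with a gripper value outside its range is refused whole. The fingers move at their own pace and stop on an object; "grip_force" is the grip in N (left out, the last holds). Time passes only in rows, so rows that repeat a pose let the fingers close. It gives the time, the measured TCP pose, the force, the opening and the grip force at its end, in the units of the state.
- bot.get_obs(): the state, without advancing time (a new reading comes with each control period).
- optics.read_camera(name): name is "scene" or "side" or "wrist"; returns the picture (384x512x3 uint8, blue, green, red); there is no depth.
- optics.camera_model(name): a dict with "fx", "fy", "cx", "cy" (pixels), "cam_to_world" (4x4, takes a point from camera to world coordinates). Camera axes: x right, y up, looking along -z (the intrinsics and any distortion apply to the point x, -y, -z); pixel columns grow to the right and rows downward; lengths in m; the calibration is good to about 2 mm. The wrist camera is an equidistant fisheye: a pixel r from the principal point sees the ray r / f radians off the axis. A picture is of the moment at which its call begins: read the wrist's pose just before it. camera_model takes no time and is no camera call; for the wrist camera it gives the pose at the moment of the call.
- bot.hand_in(): hands the job in; it is judged then, once.
The state is a dict: "t": time; "q": joint angles; "joint_vel": joint speeds; "joint_torque": joint torques, N m; "eef_pos": TCP position; "tool_rot": TCP orientation; "contact_force": force on the tool from outside, world axes, zero at the start; "torque": the same for the moment, N m; "gripper_width": opening from 0.0 (shut) to 1.0 (fully open); "grasp_force": force on a finger pad.
Only numpy, scipy, OpenCV 4.12 (cv2) and the standard library are available. Lean on these libraries where they do the work, as an engineer would, in place of code of your own. Each camera call takes 0.05 s, during which the arm holds its last target. There are 200 camera calls.

TASK

Hang the small wire basket of metal pieces by the ends of its handle bar on the two hooks inside the open bench dryer, lowering it rather than dropping it, and let go of it. Then put the dryer's flat lid on and press it down until both catches snap over its edges, and keep pressing it down firmly against the sprung seal: finish while still pressing, do not let go of the lid. Leave the other things on the bench where they are.

Things in the scene. Friction and masses are not known exactly. Their poses are not given: they have to be found in the camera images.
- dryer: grey open-topped box fixed to the bench, inside 130 mm (x) by 150 mm (y), 8 mm walls, inner floor 10 mm and rim 132 mm above the bench. Origin: centre of its underside on the bench; z up, y along the line through both hooks and both catches. Flared fences round the rim, up to 164 mm, lead the lid in with 2 mm play; catches in the middle of the y sides, 80 to 111 mm from the centre, up to 165 mm
- hook_left (a point): top of the trough of the wire hook on the +y inner wall, 54 mm from the dryer's centre, 116 mm above the bench; a 7 mm steel wire cradle open upward, 12 mm wide at the bottom, flaring to 36 mm at its tips, 129 mm above the bench; axes as the dryer's
- hook_right (a point): the same on the -y inner wall. The handle bar hangs across both hooks, along the dryer's y, its centre line then 120 mm above the bench and the basket's underside 15 mm clear of the dryer's floor
- basket_bar (a point): middle of the level handle bar of the small steel wire basket (70 mm in x, 84 mm in y, 46 mm high, 250 g). Two upright 6 mm rods at y = +-40 mm carry the bar, along y, 95 mm above the basket's underside, 8 mm thick, 130 mm long, its ends standing out past the rods; in its middle a black grip sleeve 12 mm thick, 44 mm long. z up
- basket: the same basket, origin at the centre of its underside
- lid_grip (a point): centre of the black handle of the flat aluminium lid, 23 mm above the lid's underside. Lid plate 150 mm (x) by 166 mm (y), 8 mm thick, the middle of its y edges bevelled underneath; the handle is a block 18 mm (x) by 60 mm (y) standing 30 mm high above the middle of the plate. z up. It fits either way round, its y along the dryer's y. About 200 g
- lid: the same lid, origin at the centre of its underside
- seat (a point): centre of the top of the sprung rubber seal on the dryer's rim, unpressed, 142 mm above the bench; the lid's underside lies on it. The catches meet the lid when its underside is about 5 mm above this point and snap over its edges about 2 mm below it, at a push of 10 to 18 N; the push then suddenly drops by about half or more, and rises again as the seal is squeezed
- seal (a joint): how far the seal is squeezed down (m): 0 free, 0.007 at its stop, about 2 N per mm; the snapped lid left to itself squeezes it less than 0.0025
- catch_left (a joint): how far the black spring catch on the dryer's +y side is pushed outward (m): 0 at rest, also once it has snapped over the lid; about 0.0035 while the lid's edge passes it
- catch_right (a joint): the same on the -y side
- mallet: wooden mallet lying on the bench, 235 mm long, to be left alone; origin in its shaft on the bench
- tape: roll of tape, 60 mm across, 18 mm high, to be left alone; origin under its centre
- bottle: bottle, 60 mm across, 150 mm high, to be left alone; origin under its centre
- punch_tin: open tin with three punches, 60 mm across, 95 mm high, to be left alone; origin under its centre
There are look-alikes about, which are no part of the job. What is shaped like the basket but brown or purple is not meant.

How it is judged:
On the way, in this order (a step that is already met when the one before it is completed fails the run):
1. the basket hangs by its bar on both hooks, let go (x of basket_bar in the frame of dryer between -0.02 and 0.02 m and y of basket_bar in the frame of dryer between -0.016 and 0.016 m and z of basket_bar in the frame of dryer between 0.114 and 0.128 m and angle between the y axis of basket_bar and the y axis of dryer, either way round below 0.2 rad and angle between basket_bar's own z axis and vertical below 0.3 rad and contact force between each of the fingers, the arm and basket below 0.05 N), for 0.3 s.
2. the lid is snapped on: both catches are over its edges (x of lid_grip in the frame of dryer between -0.008 and 0.008 m and y of lid_grip in the frame of dryer between -0.008 and 0.008 m and z of lid_grip in the frame of dryer between 0.152 and 0.1648 m and angle between lid_grip's own z axis and vertical below 0.05 rad and value of joint each of catch_left, catch_right below 0.0015 m), for 0.1 s.
At the end, for the whole second after the job is handed in: The basket hangs untouched on both hooks (bar within 20 mm across, 16 mm along, 114-128 mm above the bench, 0.2 rad); the lid is under both catches (within 8 mm, tilt under 0.05 rad, catches back to 1.5 mm) and the robot still presses it: seal squeezed over 3.4 mm, some 5 N (all of step 1 and all of step 2 and value of joint seal above 0.0034 m and contact force between any of the fingers, the arm and lid above 1 N); the arm keeps its last pose, push and grip.
It fails at once if the basket is dropped or thrown (faster than 0.7 m/s with nothing holding it) (contact force between the fingers and basket below 0.05 N and linear speed of basket above 0.7 m/s).
It fails at once if the mallet is moved by more than 40 mm (distance of mallet from where it was at the start of the episode above 0.04 m).
It fails at once if the tape is moved by more than 40 mm (distance of tape from where it was at the start of the episode above 0.04 m).
It fails at once if the bottle is moved by more than 40 mm (distance of bottle from where it was at the start of the episode above 0.04 m).
It fails at once if the punch_tin is moved by more than 40 mm (distance of punch_tin from where it was at the start of the episode above 0.04 m).
It also fails if it takes over 67 s, if anything falls off the work surface, if the arm or the gripper's body presses on something with over 40 N, if the wrist force passes 120 N, or if a joint passes its speed limit or range.

## Working session

There is one attempt and no reset: what is moved stays moved. The work goes in short steps, Python scripts to look and compute and a tool call to move; the robot and the scene stay as the last step left them, time stands still between calls to the robot, and variables do not carry over. Pictures are saved under pics/ and viewed, at most 10 in all, crops included, and the job is handed in when it is done.

Besides the shell and the picture viewer there is one more tool, called in YAML: its name, and indented under it one key for each argument. drive_tool: Moves the arm, as the interface text tells. Its arguments: {"type":"object","properties":{"deltas":{"type":"array"},"grip_force":{"type":"number"}},"required":["deltas"]}

```bash
mkdir -p pics; ls
cat > h.py <<'E'
import numpy as np, cv2, json
from station import bot, optics
from scipy.spatial.transform import Rotation as R
def snap(n,f):
    m=optics.camera_model(n); im=optics.read_camera(n); cv2.imwrite('pics/'+f+'.png',im); json.dump({k:np.array(v).tolist() if not isinstance(v,(str,int,float)) else v for k,v in m.items()},open('pics/'+f+'.json','w')); return im,m
def load(f): return cv2.imread('pics/'+f+'.png'),json.load(open('pics/'+f+'.json'))
def ray(m,u,v):
    x=(u-m['cx'])/m['fx'];y=(v-m['cy'])/m['fy']
    if m.get('fish'):
        r=np.hypot(x,y); s=np.sin(r)/max(r,1e-9); d=np.array([x*s,-y*s,-np.cos(r)])
    else: d=np.array([x,-y,-1.])
    T=np.array(m['cam_to_world']); d=T[:3,:3]@d; return T[:3,3],d/np.linalg.norm(d)
def onz(m,u,v,z):
    o,d=ray(m,u,v); return o+d*(z-o[2])/d[2]
def tri(m1,p1,m2,p2):
    o1,d1=ray(m1,*p1);o2,d2=ray(m2,*p2)
    s=np.linalg.lstsq(np.c_[d1,-d2],o2-o1,rcond=None)[0]; a=o1+s[0]*d1;b=o2+s[1]*d2
    return (a+b)/2,np.linalg.norm(a-b)
E
python3 - <<'E'
from h import *
print(bot.get_obs())
ims=[]
for n in('scene','side','wrist'):
    im,m=snap(n,n+'0'); print(n,m); ims.append(im)
E
```

```text
pics
{'t': 0.0, 'q': array([-0.10812624,  0.47783577,  0.02234097,  1.55646773, -0.01149155,
        1.10930361, -0.08310518]), 'joint_vel': array([-3.58800040e-04, -1.24238209e-03,  9.54249065e-04, -1.08890755e-04,
       -1.85932650e-03, -3.54812616e-04, -5.46486595e-07]), 'joint_torque': array([-5.45967814e-04, -5.96443820e+01,  1.60769675e+00, -2.81194621e+01,
        1.24063640e-02,  9.39900521e-03,  2.20753498e-05]), 'eef_pos': array([6.74531893e-01, 9.17599116e-06, 3.02894837e-01]), 'tool_rot': array([-6.11740274e-04,  7.07090499e-01,  7.07122434e-01, -7.17773609e-04]), 'contact_force': array([-0.25152796,  0.36481942,  0.26839479]), 'torque': array([ 0.01564536, -0.05049416, -0.057748  ]), 'grasp_force': 0.0, 'gripper_width': 1.0054199847768988}
scene {'fx': 396.203624502657, 'fy': 396.203624502657, 'cx': 257.3402151617595, 'cy': 188.77874193350965, 'cam_to_world': array([[-3.76011806e-01, -6.04733688e-01,  7.02077125e-01,
         1.27399003e+00],
       [ 9.26614696e-01, -2.44927740e-01,  2.85299154e-01,
         2.49705126e-01],
       [-5.71846470e-04,  7.57830832e-01,  6
[... 261 characters left out ...]
99517596,  0.03623175, -0.09117055,  0.41650624],
       [-0.09575107, -0.56110414,  0.82218847,  0.90756076],
       [-0.02136684,  0.82695188,  0.56186658,  0.75008645],
       [ 0.        ,  0.        ,  0.        ,  1.        ]])}
wrist {'fx': 297.3186396354542, 'fy': 297.3186396354542, 'cx': 253.6120597371675, 'cy': 187.92432203875015, 'cam_to_world': array([[ 9.99999285e-01, -6.43038119e-04,  1.00863928e-03,
         6.75090549e-01],
       [ 3.38263905e-04,  9.60816919e-01,  2.77183574e-01,
         7.02371106e-02],
       [-1.14735729e-03, -2.77183034e-01,  9.60816449e-01,
         3.72585304e-01],
       [ 0.00000000e+00,  0.00000000e+00,  0.00000000e+00,
         1.00000000e+00]])}
```

View pics/scene0.png

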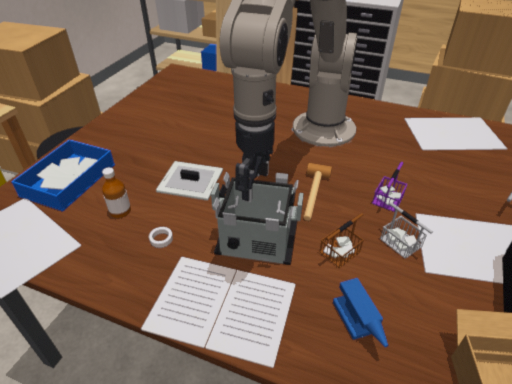

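View pics/side0.png

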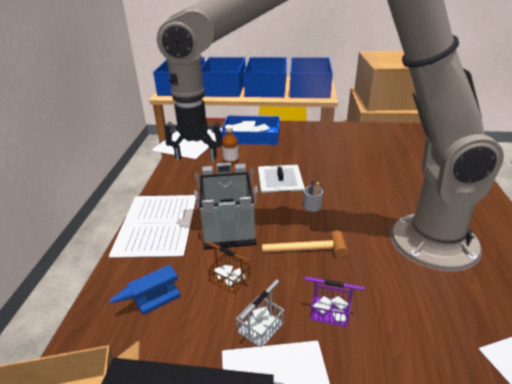

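View pics/wrist0.png

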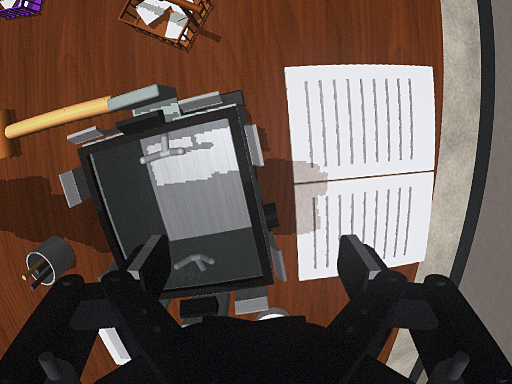

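The scene view shows the dryer at (257,220), the steel basket at (404,232) and the lid with its black handle at (190,178). The side view shows them at (228,205), (262,315) and (280,178). The wrist view shows the dryer from above with its hooks at about (165,153) and (195,260). I'll enlarge the basket and lid next.

Run:
```python
from h import *
s,_=load('scene0');d,_=load('side0')
c=lambda im,x,y:cv2.resize(im[y:y+60,x:x+80],(400,300),interpolation=cv2.INTER_CUBIC)
cv2.imwrite('pics/crop1.png',np.vstack([np.hstack([c(s,365,195),c(d,220,275)]),np.hstack([c(s,152,150),c(d,245,150)])]))
```

```text
(no output)
```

View pics/crop1.png

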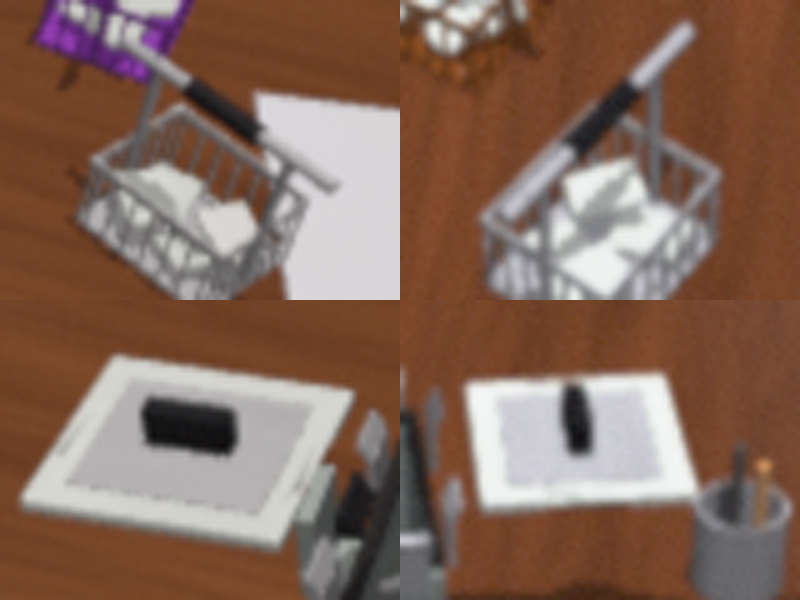

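The crop shows basket bar ends at scene (389.5,203) and (432,232) and side (277.5,281) and (242,317). The lid top corners in the scene are (175,161), (223,168), (208,199) and (157,190). Next I'll enlarge the dryer in the wrist view.

Run:
```python
from h import *
s,m=load('scene0');d,md=load('side0');w,mw=load('wrist0')
for a,b in(((389.6,203),(277.6,281)),((410.4,217),(260,298.4)),((432,232.2),(242,317))): print(tri(m,a,md,b))
P=[onz(m,u,v,.008) for u,v in((175,161),(223,168),(208.5,199),(157,190))]; print(P,np.mean(P,0))
for a,b in((0,1),(1,2),(2,3),(3,0)):
    e=P[b]-P[a];print(np.linalg.norm(e),np.degrees(np.arctan2(e[1],e[0])))
P=[onz(md,u,v,.008) for u,v in((258.5,166.5),(298.5,165),(304.5,189),(262,190.5))]; print(np.mean(P,0))
for a,b in((0,1),(1,2),(2,3),(3,0)):
    e=P[b]-P[a];print(np.linalg.norm(e),np.degrees(np.arctan2(e[1],e[0])))
cv2.imwrite('pics/crop2.png',cv2.resize(w[80:320,50:300],None,fx=2.5,fy=2.5,interpolation=cv2.INTER_CUBIC))
```

```text
(array([0.43821369, 0.28328856, 0.09249424]), np.float64(0.0013720286558005779))
(array([0.4736158 , 0.33873043, 0.09452064]), np.float64(0.001812646181746098))
(array([0.50685726, 0.39168038, 0.09468442]), np.float64(0.004062680182323635))
[array([ 0.39675609, -0.40202489,  0.008     ]), array([ 0.37112884, -0.23759246,  0.008     ]), array([ 0.52247865, -0.21192007,  0.008     ]), array([ 0.54497378, -0.3759532 ,  0.008     ])] [ 0.45883434 -0.30687266  0.008     ]
0.16641748589079855 98.85844162580378
0.15351168337834964 9.627044622617513
0.16556841308056391 -82.19129403999372
0.15049324930183314 -170.02365393143637
[ 0.45289505 -0.30568502  0.008     ]
0.15234301084514798 -172.33701323361723
0.167123572106296 97.24532040973074
0.1468085268716312 7.310323711405164
0.16627161543928196 -80.8485542959011
```

View pics/crop2.png

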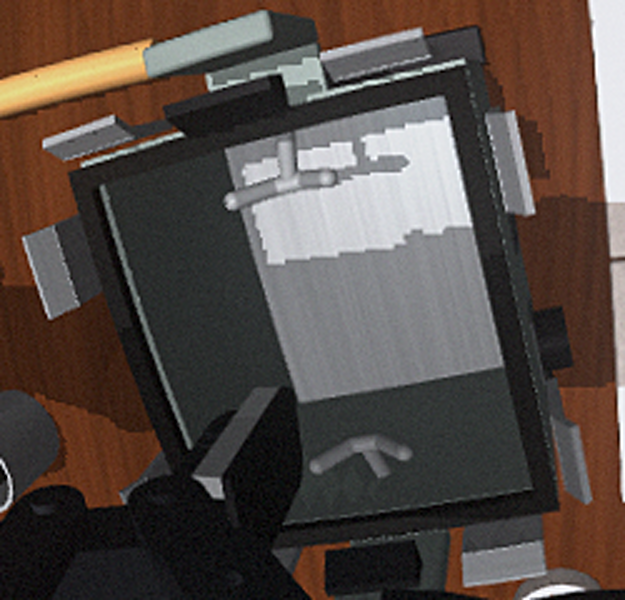

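In this crop the hook tips are at (232,202) and (330,178) for the top hook and (318,467) and (404,453) for the bottom one. The seal ring's outer corners are at (70,172), (468,65) and (557,510).

Run:
```python
from h import *
w,m=load('wrist0'); m['fish']=1
f=lambda u,v,z:onz(m,50+(u+.5)/2.5-.5,80+(v+.5)/2.5-.5,z)
T=[f(232,202,.129),f(330,178,.129),f(318,467,.129),f(404,453,.129)]
a=(T[0]+T[1])/2;b=(T[2]+T[3])/2
print(T,np.linalg.norm(T[0]-T[1]),np.linalg.norm(T[2]-T[3]));e=a-b;print('hooks',(a+b)/2,np.linalg.norm(e),np.degrees(np.arctan2(e[1],e[0])))
C=[f(70,172,.142),f(468,65,.142),f(557,510,.142)];print(C,'outer centre',(C[0]+C[2])/2)
for i,j in((0,1),(1,2)):
    e=C[j]-C[i];print(np.linalg.norm(e),np.degrees(np.arctan2(e[1],e[0])))
C=[f(445,97,.142),f(532,489,.142)];e=C[1]-C[0];print(C,np.linalg.norm(e),np.degrees(np.arctan2(e[1],e[0])))
r=R.from_euler('x',0);print(R.from_quat(bot.get_obs()['tool_rot'][[1,2,3,0]]).as_matrix().round(3))
```

```text
[array([0.57778074, 0.02483013, 0.129     ]), array([0.6141633 , 0.03243023, 0.129     ]), array([ 0.60032406, -0.07954607,  0.129     ]), array([ 0.63486237, -0.07185658,  0.129     ])] 0.037167892033322054 0.03538394006360555
hooks [ 0.60678261 -0.02353557  0.129     ] 0.10654829204064806 101.7079936167938
[array([0.51912325, 0.03993246, 0.142     ]), array([0.66201597, 0.0693054 , 0.142     ]), array([ 0.69238469, -0.08865486,  0.142     ])] outer centre [ 0.60575397 -0.0243612   0.142     ]
0.14588042995374245 11.615881469056765
0.1608530472422642 -79.11735966230398
[array([0.6548427 , 0.05943608, 0.142     ]), array([ 0.68297376, -0.07912718,  0.142     ])] 0.1413899987007894 -78.5238070669723
[[-0.     1.    -0.001]
 [ 1.     0.    -0.   ]
 [-0.    -0.001 -1.   ]]
```

drive_tool:
  deltas:
    - {"gripper":100,"offset":[0.034,-0.02,0],"angular":[0,0,0.12]}
    - {"gripper":100,"offset":[0.072,-0.043,0],"angular":[0,0,0.28]}
    - {"gripper":100,"offset":[0.11,-0.066,0],"angular":[0,0,0.44]}
    - {"gripper":100,"offset":[0.148,-0.089,0],"angular":[0,0,0.6]}
    - {"gripper":100,"offset":[0.186,-0.112,0],"angular":[0,0,0.72]}
  grip_force: 60

```text
t: 0.65
eef_pos: [0.5618, 0.1873, 0.3037]
tool_rot: [-0.0, 0.877, 0.48, -0.0]
contact_force: [1.0, 0.2, 1.4]
gripper_width: 0.61
grasp_force: 0.0
```

```bash
cat >> h.py <<'E'
def to(p,yawx,lag=None):
    "tool-frame offset and z-turn (units of 45 deg) to bring TCP to p with tool x at yawx deg, tool vertical"
    o=bot.get_obs(); r=R.from_quat(np.array(o['tool_rot'])[[1,2,3,0]]); M=r.as_matrix()
    y=np.radians(yawx); c,s=np.cos(y),np.sin(y)
    G=R.from_matrix(np.array([[c,s,0],[s,-c,0],[0,0,-1]]))
    print('t',o['t'],'pos',o['eef_pos'].round(4),'F',o['contact_force'].round(2),'w',round(o['gripper_width'],3),'off',(M.T@(np.array(p)-o['eef_pos'])).round(4),'ang',((r.inv()*G).as_rotvec()/np.radians(45)).round(4))
E
python3 -c "
from h import *
to([.473,.338,.253],57.7)
m=load('side0')[1];print(onz(m,230,268,.05),onz(m,331,305,.05))"
```

```text
t 0.65 pos [0.5618 0.1873 0.3037] F [1.01 0.24 1.43] w 0.61 off [ 0.0789 -0.1561  0.0507] ang [-0.0003  0.0003 -0.0085]
[0.56035413 0.2071224  0.05      ] [0.31634554 0.30568826 0.05      ]
```

drive_tool:
  deltas:
    - {"gripper":100,"offset":[0.02,-0.04,0],"angular":[0,0,0]}
    - {"gripper":100,"offset":[0.04,-0.08,0.01],"angular":[0,0,0]}
    - {"gripper":100,"offset":[0.06,-0.12,0.03],"angular":[0,0,0]}
    - {"gripper":100,"offset":[0.079,-0.156,0.05],"angular":[0,0,0]}
    - {"gripper":100,"offset":[0.079,-0.156,0.05],"angular":[0,0,0]}

```text
t: 1.15
eef_pos: [0.4679, 0.3419, 0.251]
tool_rot: [-0.001, 0.874, 0.486, -0.003]
contact_force: [0.0, -0.4, 0.1]
gripper_width: 0.609
grasp_force: 0.0
```

```bash
python3 -c "
from h import *
snap('wrist','w1');to([.473,.338,.1545],57.7)"
```

```text
t 1.2 pos [0.4706 0.339  0.2522] F [-0.61 -0.59 -0.22] w 0.61 off [0.0007 0.0028 0.0977] ang [-0.003   0.0034  0.0061]
```

View pics/w1.png

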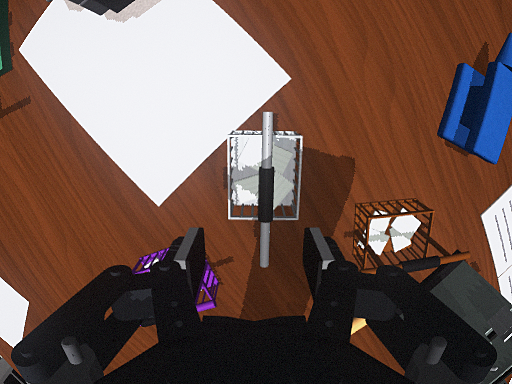

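The bar sits between the fingers and is nearly upright in the image: ends (268,114) and (264,266), sleeve centre (266,194).

```bash
python3 -c "
from h import *
m=load('w1')[1];m['fish']=1
a,b,c=[onz(m,u,v,.095) for u,v in((268,114),(264,266),(266,194))]
print(a,b,c,np.linalg.norm(a-b),np.degrees(np.arctan2(*(a-b)[[1,0]])))
to([.473,.338,.1545],57.7)"
```

```text
[0.50997428 0.38971917 0.095     ] [0.44048836 0.2808086  0.095     ] [0.47604272 0.33679052 0.095     ] 0.12918902842298355 57.461759293099526
t 1.2 pos [0.4706 0.339  0.2522] F [-0.61 -0.59 -0.22] w 0.61 off [0.0007 0.0028 0.0977] ang [-0.003   0.0034  0.0061]
```

drive_tool:
  deltas:
    - {"gripper":100,"offset":[0,0.003,0.03],"angular":[0,0,0]}
    - {"gripper":100,"offset":[0,0.003,0.06],"angular":[0,0,0]}
    - {"gripper":100,"offset":[0,0.003,0.085],"angular":[0,0,0]}
    - {"gripper":100,"offset":[0,0.003,0.097],"angular":[0,0,0]}
    - {"gripper":100,"offset":[0,0.003,0.097],"angular":[0,0,0]}

```text
t: 1.7
eef_pos: [0.4762, 0.3333, 0.1557]
tool_rot: [0.001, 0.877, 0.481, -0.001]
contact_force: [0.1, 0.5, 0.3]
gripper_width: 0.61
grasp_force: 0.0
```

drive_tool:
  deltas:
    - {"gripper":160,"offset":[0,0,0],"angular":[0,0,0]}
    - {"gripper":210,"offset":[0,0,0],"angular":[0,0,0]}
    - {"gripper":255,"offset":[0,0,0],"angular":[0,0,0]}
    - {"gripper":255,"offset":[0,0,0],"angular":[0,0,0]}
    - {"gripper":255,"offset":[0,0,0],"angular":[0,0,0]}
  grip_force: 60

```text
t: 2.2
eef_pos: [0.4762, 0.3356, 0.1582]
tool_rot: [-0.001, 0.876, 0.482, 0.001]
contact_force: [-2.3, 0.9, 6.6]
gripper_width: 0.112
grasp_force: 58.7
```

drive_tool:
  deltas:
    - {"gripper":255,"offset":[0,0,0],"angular":[0,0,0]}
    - {"gripper":255,"offset":[0,0,-0.005],"angular":[0,0,0]}
    - {"gripper":255,"offset":[0,0,-0.02],"angular":[0,0,0]}
    - {"gripper":255,"offset":[0,0,-0.04],"angular":[0,0,0]}
    - {"gripper":255,"offset":[0,0,-0.06],"angular":[0,0,0]}

```text
t: 2.7
eef_pos: [0.4761, 0.3343, 0.2181]
tool_rot: [0.0, 0.876, 0.482, -0.0]
contact_force: [0.3, 0.9, -2.7]
gripper_width: 0.106
grasp_force: 58.5
```

```bash
python3 -c "
from h import *
to([.607,-.024,.35],101.6)"
```

```text
t 2.7 pos [0.4761 0.3343 0.2181] F [ 0.32  0.95 -2.75] w 0.106 off [-0.2323  0.3026 -0.1317] ang [-2.000e-04  8.000e-04 -9.782e-01]
```

drive_tool:
  deltas:
    - {"gripper":255,"offset":[0,0,-0.025],"angular":[0,0,0]}
    - {"gripper":255,"offset":[0,0,-0.055],"angular":[0,0,0]}
    - {"gripper":255,"offset":[-0.006,0.008,-0.085],"angular":[0,0,0]}
    - {"gripper":255,"offset":[-0.02,0.026,-0.115],"angular":[0,0,-0.08]}
    - {"gripper":255,"offset":[-0.04,0.052,-0.132],"angular":[0,0,-0.18]}

```text
t: 3.2
eef_pos: [0.4985, 0.2743, 0.3525]
tool_rot: [-0.0, 0.838, 0.545, 0.002]
contact_force: [0.5, 0.2, -2.6]
gripper_width: 0.115
grasp_force: 58.6
```

```bash
python3 -c "
from h import *
to([.607,-.024,.35],101.6)"
```

```text
t 3.2 pos [0.4985 0.2743 0.3525] F [ 0.54  0.15 -2.62] w 0.115 off [-0.2286  0.2202  0.0019] ang [ 0.0035 -0.0043 -0.79  ]
```

drive_tool:
  deltas:
    - {"gripper":255,"offset":[-0.023,0.022,0],"angular":[0,0,-0.08]}
    - {"gripper":255,"offset":[-0.046,0.044,0],"angular":[0,0,-0.16]}
    - {"gripper":255,"offset":[-0.069,0.066,0],"angular":[0,0,-0.24]}
    - {"gripper":255,"offset":[-0.092,0.088,0],"angular":[0,0,-0.32]}
    - {"gripper":255,"offset":[-0.115,0.11,0],"angular":[0,0,-0.4]}

```text
t: 3.7
eef_pos: [0.5515, 0.1213, 0.3498]
tool_rot: [0.0, 0.744, 0.668, 0.0]
contact_force: [0.5, 0.5, -3.3]
gripper_width: 0.115
grasp_force: 58.6
```

```bash
python3 -c "
from h import *
to([.607,-.024,.35],101.6)"
```

```text
t 3.7 pos [0.5515 0.1213 0.3498] F [ 0.55  0.46 -3.26] w 0.115 off [-0.1385  0.0708 -0.0002] ang [ 4.000e-04  1.000e-04 -3.948e-01]
```

drive_tool:
  deltas:
    - {"gripper":255,"offset":[-0.03,0.015,0],"angular":[0,0,-0.08]}
    - {"gripper":255,"offset":[-0.06,0.03,0],"angular":[0,0,-0.18]}
    - {"gripper":255,"offset":[-0.09,0.046,0],"angular":[0,0,-0.28]}
    - {"gripper":255,"offset":[-0.12,0.061,0],"angular":[0,0,-0.36]}
    - {"gripper":255,"offset":[-0.134,0.069,0],"angular":[0,0,-0.39]}

```text
t: 4.2
eef_pos: [0.6056, -0.0224, 0.3497]
tool_rot: [0.001, 0.635, 0.772, -0.001]
contact_force: [0.7, -0.4, -4.0]
gripper_width: 0.113
grasp_force: 58.6
```

drive_tool:
  deltas:
    - {"gripper":255,"offset":[0,0,0],"angular":[0,0,0]}
    - {"gripper":255,"offset":[0,0,0],"angular":[0,0,0]}
    - {"gripper":255,"offset":[0,0,0],"angular":[0,0,0]}

```text
t: 4.5
eef_pos: [0.605, -0.0163, 0.3491]
tool_rot: [-0.0, 0.634, 0.773, 0.0]
contact_force: [-0.1, 0.5, -2.3]
gripper_width: 0.112
grasp_force: 58.6
```

```bash
python3 -c "
from h import *
to([.607,-.024,.35],101.6);w,_=snap('wrist','w2');snap('side','s2');snap('scene','c2')
s=load('side0')[0];a=load('s2')[0][90:240,160:300];b=load('c2')[0][130:270,190:320]
cv2.imwrite('pics/crop3.png',np.hstack([cv2.resize(w,(400,300)),cv2.resize(a,(400,300),interpolation=2)]))
"
```

```text
t 4.5 pos [ 0.605  -0.0163  0.3491] F [-0.15  0.46 -2.29] w 0.112 off [-0.008   0.0004 -0.0009] ang [-0.0001 -0.0011 -0.0058]
```

View pics/crop3.png

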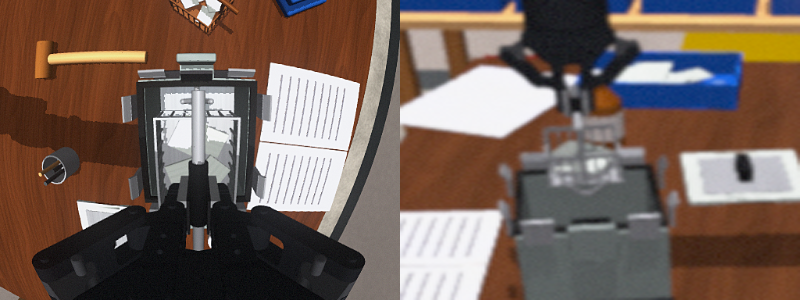

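The wrist view shows the basket upright and over the dryer, parallel to it. The bar's far end is at full-image pixel (253,113).

```bash
python3 -c "
from h import *
m=load('w2')[1];m['fish']=1
for z in (.287,.291):
  e=onz(m,253.5,114,z); d=np.array([np.cos(np.radians(101.6)),np.sin(np.radians(101.6)),0]);print(e,e-.065*d)
to([.607,-.024,.235],101.6)
w=load('w2')[0];cv2.imwrite('pics/crop4.png',cv2.resize(w[70:280,160:360],None,fx=2.8,fy=2.8,interpolation=2))
"
```

```text
[0.59238229 0.04852626 0.287     ] [ 0.60545235 -0.01514613  0.287     ]
[0.59235686 0.04864894 0.291     ] [ 0.60542693 -0.01502345  0.291     ]
t 4.65 pos [ 0.6052 -0.0165  0.349 ] F [-0.7   0.49 -2.95] w 0.111 off [-0.0078  0.0003  0.114 ] ang [-0.     -0.0005 -0.0055]
```

View pics/crop4.png

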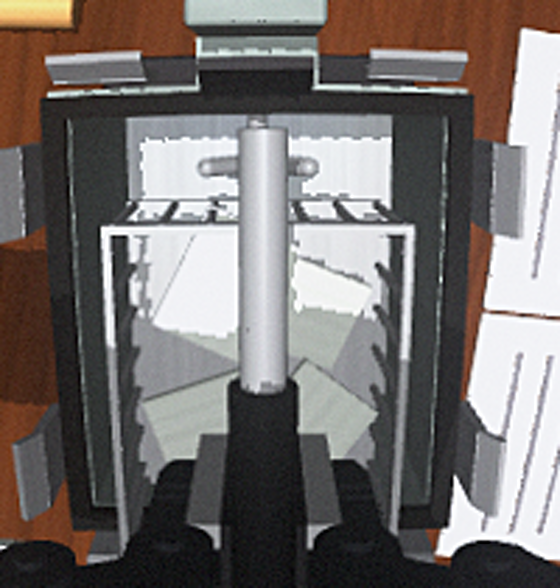

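The bar is centred over the far hook. Its tips are at (203,167) and (312,167) in the crop, and the seal's far corners at (42,98) and (472,98).

```bash
python3 -c "
from h import *
m=load('w2')[1];m['fish']=1
f=lambda u,v,z:onz(m,160+u/2.8,70+v/2.8,z)
d=np.array([np.cos(np.radians(101.6)),np.sin(np.radians(101.6)),0])
a,b=f(203,167,.129),f(312,167,.129);print(a,b,(a+b)/2-.054*d)
a,b=f(42,98,.142),f(472,98,.142);print(a,b,(a+b)/2-.081*d,np.degrees(np.arctan2(*(b-a)[[1,0]])))
a,b=f(42,98,.142),f(77,527,.142);print(np.degrees(np.arctan2(*(a-b)[[1,0]])))
a,b=f(472,98,.142),f(447,527,.142);print(np.degrees(np.arctan2(*(a-b)[[1,0]])))
"
```

```text
[0.57633874 0.02474761 0.129     ] [0.61348934 0.03218059 0.129     ] [ 0.60577225 -0.02443297  0.129     ]
[0.51895573 0.03954958 0.142     ] [0.66037948 0.06778678 0.142     ] [ 0.60595492 -0.02567742  0.142     ] 11.291410908634534
102.2449165694084
101.72117506913392
```

drive_tool:
  deltas:
    - {"gripper":255,"offset":[-0.009,0,0.01],"angular":[0,0,0]}
    - {"gripper":255,"offset":[-0.009,0,0.035],"angular":[0,0,0]}
    - {"gripper":255,"offset":[-0.009,0,0.065],"angular":[0,0,0]}
    - {"gripper":255,"offset":[-0.009,0,0.09],"angular":[0,0,0]}
    - {"gripper":255,"offset":[-0.009,0,0.11],"angular":[0,0,0]}

```text
t: 5.15
eef_pos: [0.6064, -0.0272, 0.2365]
tool_rot: [-0.001, 0.634, 0.773, -0.001]
contact_force: [0.3, -0.1, -3.5]
gripper_width: 0.113
grasp_force: 58.6
```

drive_tool:
  deltas:
    - {"gripper":255,"offset":[0,0,0.015],"angular":[0,0,0]}
    - {"gripper":255,"offset":[0,0,0.03],"angular":[0,0,0]}
    - {"gripper":255,"offset":[0,0,0.04],"angular":[0,0,0]}
    - {"gripper":255,"offset":[0,0,0.044],"angular":[0,0,0]}
    - {"gripper":255,"offset":[0,0,0.044],"angular":[0,0,0]}

```text
t: 5.65
eef_pos: [0.6072, -0.0267, 0.1947]
tool_rot: [-0.0, 0.634, 0.773, -0.0]
contact_force: [0.1, -0.6, -3.5]
gripper_width: 0.113
grasp_force: 58.6
```

```bash
python3 -c "
from h import *
to([.606,-.0245,.18],101.6)"
```

```text
t 5.65 pos [ 0.6072 -0.0267  0.1947] F [ 0.09 -0.61 -3.48] w 0.113 off [ 0.0024 -0.0008  0.0147] ang [-0.0004 -0.     -0.0078]
```

drive_tool:
  deltas:
    - {"gripper":255,"offset":[0.001,-0.001,0.003],"angular":[0,0,0]}
    - {"gripper":255,"offset":[0.001,-0.001,0.006],"angular":[0,0,0]}
    - {"gripper":255,"offset":[0.001,-0.001,0.009],"angular":[0,0,0]}
    - {"gripper":255,"offset":[0.001,-0.001,0.012],"angular":[0,0,0]}
    - {"gripper":255,"offset":[0.001,-0.001,0.012],"angular":[0,0,0]}

```text
t: 6.15
eef_pos: [0.6061, -0.0258, 0.1828]
tool_rot: [0.0, 0.634, 0.773, 0.0]
contact_force: [-0.3, 0.2, -2.9]
gripper_width: 0.115
grasp_force: 58.9
```

drive_tool:
  deltas:
    - {"gripper":255,"offset":[0,0,0.001],"angular":[0,0,0]}
    - {"gripper":255,"offset":[0,0,0.002],"angular":[0,0,0]}
    - {"gripper":255,"offset":[0,0,0.003],"angular":[0,0,0]}

```text
t: 6.45
eef_pos: [0.6063, -0.0258, 0.182]
tool_rot: [0.0, 0.634, 0.773, 0.0]
contact_force: [-8.4, 0.5, 20.1]
gripper_width: 0.113
grasp_force: 60.9
```

Contact came at the expected height. I'll ease the load and open slightly.

drive_tool:
  deltas:
    - {"gripper":255,"offset":[0,0,-0.002],"angular":[0,0,0]}
    - {"gripper":255,"offset":[0,0,-0.002],"angular":[0,0,0]}
    - {"gripper":225,"offset":[0,0,-0.002],"angular":[0,0,0]}
    - {"gripper":215,"offset":[0,0,-0.002],"angular":[0,0,0]}
    - {"gripper":190,"offset":[0,0,-0.002],"angular":[0,0,0]}

```text
t: 6.95
eef_pos: [0.6061, -0.0258, 0.1817]
tool_rot: [0.0, 0.634, 0.773, -0.0]
contact_force: [0.4, 0.0, 0.1]
gripper_width: 0.253
grasp_force: 0.0
```

drive_tool:
  deltas:
    - {"gripper":160,"offset":[0,0,0],"angular":[0,0,0]}
    - {"gripper":150,"offset":[0,0,0],"angular":[0,0,0]}
    - {"gripper":150,"offset":[0,0,0],"angular":[0,0,0]}
    - {"gripper":150,"offset":[0,0,-0.005],"angular":[0,0,0]}
    - {"gripper":150,"offset":[0,0,-0.015],"angular":[0,0,0]}

```text
t: 7.45
eef_pos: [0.6056, -0.0258, 0.1967]
tool_rot: [-0.001, 0.634, 0.773, -0.001]
contact_force: [0.1, 0.0, 0.7]
gripper_width: 0.415
grasp_force: 0.0
```

drive_tool:
  deltas:
    - {"gripper":150,"offset":[0,0,-0.03],"angular":[0,0,0]}
    - {"gripper":150,"offset":[0,0,-0.06],"angular":[0,0,0]}
    - {"gripper":150,"offset":[0,0,-0.1],"angular":[0,0,0]}
    - {"gripper":150,"offset":[0,0,-0.14],"angular":[0,0,0]}
    - {"gripper":150,"offset":[0,0,-0.16],"angular":[0,0,0]}

```text
t: 7.95
eef_pos: [0.607, -0.026, 0.3621]
tool_rot: [0.002, 0.635, 0.773, 0.002]
contact_force: [0.3, -0.7, 0.1]
gripper_width: 0.416
grasp_force: 0.0
```

```bash
python3 -c "
from h import *
to([.456,-.306,.30],98.4);w,_=snap('wrist','w3')
cv2.imwrite('pics/crop5.png',cv2.resize(w[70:300,130:380],None,fx=2.5,fy=2.5,interpolation=2))
"
```

```text
t 7.95 pos [ 0.607  -0.026   0.3621] F [ 0.28 -0.7   0.13] w 0.416 off [-0.2452 -0.2031  0.061 ] ang [0.0081 0.0009 0.0629]
```

View pics/crop5.png

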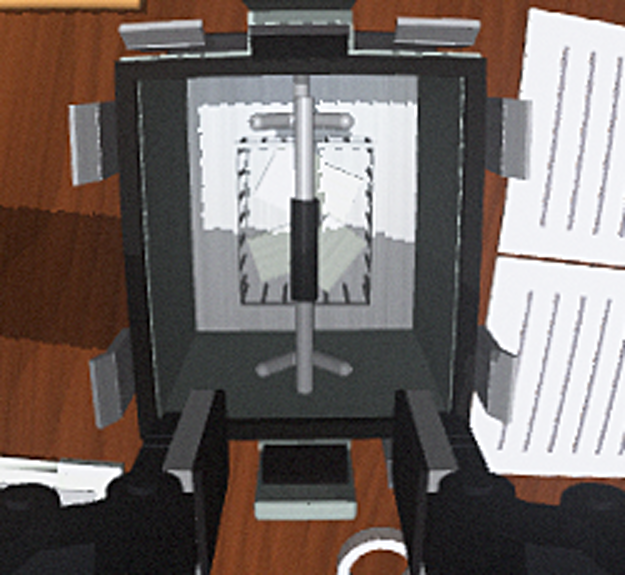

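The basket hangs on both hooks with the bar lying in both cradles. I'll move to the lid.

```bash
python3 -c "
from h import *
m=load('w3')[1];m['fish']=1
f=lambda u,v,z:onz(m,130+u/2.5,70+v/2.5,z)
P=[f(u,v,.142) for u,v in((117,58),(488,58),(470,430),(140,440))];print(np.array(P),(P[0]+P[2])/2,(P[1]+P[3])/2)
for a,b in((0,1),(1,2),(3,2),(0,3)): e=P[b]-P[a];print(np.linalg.norm(e),np.degrees(np.arctan2(e[1],e[0])))
T=[f(u,v,.129) for u,v in((255,121),(348,121),(264,369),(346,369))];print(np.mean(T,0))
a,b=f(301,80,.12),f(304,391,.12);print((a+b)/2,np.linalg.norm(a-b))
"
```

```text
[[ 0.51909815  0.0410908   0.142     ]
 [ 0.66147097  0.06917332  0.142     ]
 [ 0.69341573 -0.0861594   0.142     ]
 [ 0.55112855 -0.11914274  0.142     ]] [ 0.60625694 -0.0225343   0.142     ] [ 0.60629976 -0.02498471  0.142     ]
0.14511597835134804 11.15814673485277
0.1585834804632276 -78.37892770678368
0.14606006773121194 13.051126462902346
0.1634035972982262 -78.6956738675284
[ 0.60621105 -0.02381194  0.129     ]
[ 0.60565661 -0.02276791  0.12      ] 0.13812588747868343
```

drive_tool:
  deltas:
    - {"gripper":100,"offset":[-0.023,-0.02,0],"angular":[0,0,0.02]}
    - {"gripper":100,"offset":[-0.053,-0.044,0],"angular":[0,0,0.03]}
    - {"gripper":100,"offset":[-0.083,-0.069,0],"angular":[0,0,0.04]}
    - {"gripper":100,"offset":[-0.113,-0.094,0],"angular":[0,0,0.05]}
    - {"gripper":100,"offset":[-0.143,-0.119,0],"angular":[0,0,0.06]}

```text
t: 8.5
eef_pos: [0.5162, -0.1906, 0.3577]
tool_rot: [0.0, 0.653, 0.758, 0.0]
contact_force: [0.5, -0.3, 0.5]
gripper_width: 0.61
grasp_force: 0.0
```

drive_tool:
  deltas:
    - {"gripper":100,"offset":[-0.03,-0.025,0.02],"angular":[0,0,0]}
    - {"gripper":100,"offset":[-0.06,-0.05,0.04],"angular":[0,0,0]}
    - {"gripper":100,"offset":[-0.085,-0.07,0.06],"angular":[0,0,0]}
    - {"gripper":100,"offset":[-0.102,-0.084,0.08],"angular":[0,0,0]}
    - {"gripper":100,"offset":[-0.102,-0.084,0.08],"angular":[0,0,0]}

```text
t: 9.0
eef_pos: [0.4457, -0.3052, 0.2751]
tool_rot: [-0.002, 0.655, 0.756, -0.001]
contact_force: [-0.1, 0.0, 1.0]
gripper_width: 0.605
grasp_force: 0.0
```

```bash
python3 -c "
from h import *
to([.456,-.306,.20],98.4);w,_=snap('wrist','w4');to([.456,-.306,.20],98.4)
"
```

```text
t 9.0 pos [ 0.4457 -0.3052  0.2751] F [-0.06  0.02  0.96] w 0.605 off [-0.0024  0.0104  0.075 ] ang [-0.0055 -0.0015 -0.0043]
t 9.05 pos [ 0.4478 -0.3036  0.2764] F [ 0.07  0.18 -0.57] w 0.611 off [-0.0036  0.0079  0.0764] ang [-0.0023 -0.0012 -0.001 ]
```

View pics/w4.png

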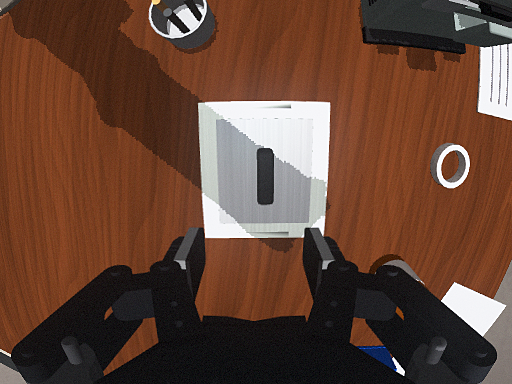

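The lid's top corners are at (198,103), (330,102), (327,237) and (205,237). The handle top spans (257–273, 148–204).

```bash
python3 -c "
from h import *
m=load('w4')[1];m['fish']=1
P=[onz(m,u,v,.008) for u,v in((198.5,102.5),(330,101.5),(327,237.5),(205,237.5))];print((P[0]+P[2])/2,(P[1]+P[3])/2)
for a,b in((0,1),(1,2),(3,2),(0,3)): e=P[b]-P[a];print(np.linalg.norm(e),np.degrees(np.arctan2(e[1],e[0])))
a,b=onz(m,265,148,.038),onz(m,265.5,204,.038);print((a+b)/2,np.linalg.norm(a-b),np.degrees(np.arctan2(*(a-b)[[1,0]])))
to([.456,-.306,.086],98.4)
"
```

```text
[ 0.46199251 -0.31221339  0.008     ] [ 0.45898771 -0.31126878  0.008     ]
0.1493931369818982 9.068041048205632
0.16845614005292175 -79.53116216464818
0.15505538472505231 8.028612728149962
0.16559998576559473 -81.45739937436842
[ 0.45832412 -0.3089407   0.038     ] 0.06147109294835462 99.28685701650605
t 9.05 pos [ 0.4478 -0.3036  0.2764] F [ 0.07  0.18 -0.57] w 0.611 off [-0.0037  0.0081  0.1904] ang [-0.0023 -0.0012 -0.001 ]
```

drive_tool:
  deltas:
    - {"gripper":100,"offset":[-0.004,0.005,0.04],"angular":[0,0,-0.007]}
    - {"gripper":100,"offset":[-0.008,0.0105,0.085],"angular":[0,0,-0.007]}
    - {"gripper":100,"offset":[-0.008,0.0105,0.125],"angular":[0,0,-0.007]}
    - {"gripper":100,"offset":[-0.008,0.0105,0.155],"angular":[0,0,-0.007]}
    - {"gripper":100,"offset":[-0.008,0.0105,0.17],"angular":[0,0,-0.007]}

```text
t: 9.55
eef_pos: [0.4616, -0.3071, 0.1053]
tool_rot: [-0.001, 0.649, 0.76, 0.0]
contact_force: [-0.5, 0.2, 0.2]
gripper_width: 0.604
grasp_force: 0.0
```

```bash
python3 -c "
from h import *
to([.459,-.310,.087],98.7)
"
```

```text
t 9.55 pos [ 0.4616 -0.3071  0.1053] F [-0.5   0.21  0.21] w 0.604 off [-0.0025 -0.003   0.0183] ang [-0.0012 -0.0027  0.0065]
```

drive_tool:
  deltas:
    - {"gripper":100,"offset":[-0.0025,-0.002,0.009],"angular":[0,0,0.006]}
    - {"gripper":130,"offset":[-0.0025,-0.002,0.018],"angular":[0,0,0.006]}
    - {"gripper":160,"offset":[-0.0025,-0.002,0.018],"angular":[0,0,0.006]}
    - {"gripper":200,"offset":[-0.0025,-0.002,0.018],"angular":[0,0,0.006]}
    - {"gripper":255,"offset":[-0.0025,-0.002,0.018],"angular":[0,0,0.006]}
  grip_force: 90

```text
t: 10.05
eef_pos: [0.4598, -0.3122, 0.0902]
tool_rot: [0.001, 0.652, 0.758, 0.0]
contact_force: [-0.9, 0.5, 4.9]
gripper_width: 0.189
grasp_force: 88.5
```

drive_tool:
  deltas:
    - {"gripper":255,"offset":[0,0,0],"angular":[0,0,0]}
    - {"gripper":255,"offset":[0,0,0],"angular":[0,0,0]}
    - {"gripper":255,"offset":[0,0,0],"angular":[0,0,0]}

```text
t: 10.35
eef_pos: [0.4598, -0.3122, 0.0902]
tool_rot: [0.001, 0.652, 0.758, 0.0]
contact_force: [-1.5, 2.4, 7.1]
gripper_width: 0.187
grasp_force: 88.7
```

```bash
python3 -c "
from h import *
to([.459,-.310,.087],98.7)
"
```

```text
t 10.35 pos [ 0.4598 -0.3122  0.0902] F [-1.54  2.37  7.06] w 0.187 off [ 0.0023 -0.0005  0.0032] ang [ 0.0019  0.0012 -0.0026]
```

drive_tool:
  deltas:
    - {"gripper":255,"offset":[0,0,-0.02],"angular":[0,0,0]}
    - {"gripper":255,"offset":[0,0,-0.05],"angular":[0,0,0]}
    - {"gripper":255,"offset":[0,0,-0.09],"angular":[0,0,0]}
    - {"gripper":255,"offset":[0,0,-0.13],"angular":[0,0,0]}
    - {"gripper":255,"offset":[0,0,-0.17],"angular":[0,0,0]}

```text
t: 10.85
eef_pos: [0.4589, -0.3115, 0.2608]
tool_rot: [0.0, 0.652, 0.758, 0.0]
contact_force: [0.7, -0.2, -2.6]
gripper_width: 0.186
grasp_force: 88.3
```

drive_tool:
  deltas:
    - {"gripper":255,"offset":[0,0,-0.03],"angular":[0,0,0]}
    - {"gripper":255,"offset":[0,0,-0.04],"angular":[0,0,0]}
    - {"gripper":255,"offset":[0,0,-0.04],"angular":[0,0,0]}
    - {"gripper":255,"offset":[0,0,-0.04],"angular":[0,0,0]}

```text
t: 11.25
eef_pos: [0.4586, -0.3112, 0.2974]
tool_rot: [-0.001, 0.652, 0.758, -0.0]
contact_force: [0.5, -0.2, -2.1]
gripper_width: 0.189
grasp_force: 88.5
```

```bash
python3 -c "
from h import *
o=bot.get_obs();to([.606,-.024,.30],101.5);w,m=snap('wrist','w5');m['fish']=1
s,_=snap('side','s5')
cv2.imwrite('pics/crop6.png',np.hstack([cv2.resize(w,(480,360),interpolation=2),cv2.resize(s[60:240,200:360],(320,360),interpolation=2)]))
"
```

```text
t 11.25 pos [ 0.4586 -0.3112  0.2974] F [ 0.47 -0.17 -2.12] w 0.189 off [ 0.2619  0.1887 -0.0026] ang [-0.0022 -0.0019 -0.0643]
```

View pics/crop6.png

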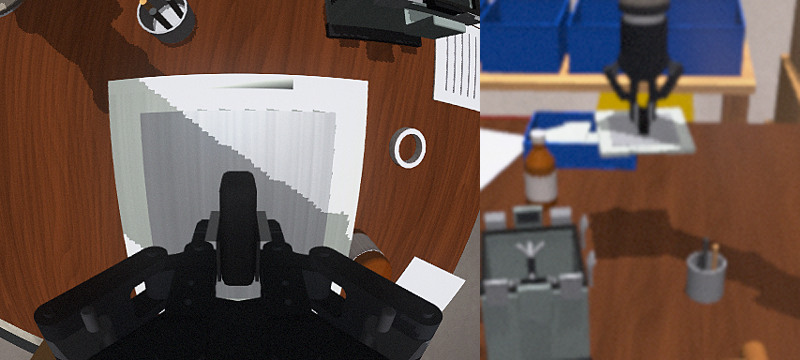

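The lid is held level. Its far corners are at full-image pixels of about (115,85) and (392,84). I'll refine its offset in the gripper.

```bash
python3 -c "
from h import *
w,m=load('w5');m['fish']=1;g=w.min(2).astype(int)
zt=.2974-.0902+.008
M=R.from_quat(np.array(bot.get_obs()['tool_rot'])[[1,2,3,0]]).as_matrix();p=np.array([.4586,-.3112,.2974])
loc=lambda u,v:(M.T@(onz(m,u,v,zt)-p)).round(4)
for r in(110,150,190):
  a=[c for c in range(80,240) if g[r,c]>90][0]-.5; b=[c for c in range(440,300,-1) if g[r,c]>90][0]+.5
  A,B=loc(a,r),loc(b,r);print(r,a,b,A,B,'ymid',(A+B)/2)
for c in(140,200,250,300,360):
  a=[r for r in range(60,130) if g[r,c]>90][0]-.5;print(c,a,loc(c,a))
"
```

```text
110 115.5 391.5 [ 0.0703 -0.0745  0.0826] [0.0704 0.0754 0.0821] ymid [0.07035 0.00045 0.08235]
150 118.5 427.5 [ 0.0481 -0.0742  0.0825] [0.0493 0.1016 0.082 ] ymid [0.0487  0.0137  0.08225]
190 122.5 384.5 [ 0.025  -0.0742  0.0825] [0.0251 0.0751 0.082 ] ymid [0.02505 0.00045 0.08225]
140 83.5 [ 0.0835 -0.0593  0.0825]
200 79.5 [ 0.0835 -0.0266  0.0824]
250 77.5 [ 0.0839 -0.0013  0.0824]
300 78.5 [0.0838 0.024  0.0823]
360 82.5 [0.0837 0.0562 0.0822]
```

drive_tool:
  deltas:
    - {"gripper":255,"offset":[0.02,0.014,0],"angular":[0,0,0]}
    - {"gripper":255,"offset":[0.05,0.036,0],"angular":[0,0,-0.02]}
    - {"gripper":255,"offset":[0.08,0.058,0],"angular":[0,0,-0.03]}
    - {"gripper":255,"offset":[0.11,0.08,0],"angular":[0,0,-0.05]}
    - {"gripper":255,"offset":[0.14,0.1,0],"angular":[0,0,-0.06]}

```text
t: 11.85
eef_pos: [0.5373, -0.1568, 0.2972]
tool_rot: [-0.001, 0.634, 0.773, -0.001]
contact_force: [0.7, 0.2, -2.0]
gripper_width: 0.187
grasp_force: 88.4
```

drive_tool:
  deltas:
    - {"gripper":255,"offset":[0.03,0.022,0],"angular":[0,0,0]}
    - {"gripper":255,"offset":[0.06,0.044,0],"angular":[0,0,0]}
    - {"gripper":255,"offset":[0.09,0.065,0],"angular":[0,0,0]}
    - {"gripper":255,"offset":[0.11,0.079,0],"angular":[0,0,0]}
    - {"gripper":255,"offset":[0.117,0.084,0],"angular":[0,0,0]}

```text
t: 12.35
eef_pos: [0.597, -0.0235, 0.2969]
tool_rot: [-0.001, 0.632, 0.775, -0.0]
contact_force: [-0.6, 1.0, -1.6]
gripper_width: 0.188
grasp_force: 88.4
```

drive_tool:
  deltas:
    - {"gripper":255,"offset":[0,0,0],"angular":[0,0,0]}
    - {"gripper":255,"offset":[0,0,0],"angular":[0,0,0]}
    - {"gripper":255,"offset":[0,0,0],"angular":[0,0,0]}

```text
t: 12.65
eef_pos: [0.5961, -0.0295, 0.2986]
tool_rot: [-0.0, 0.635, 0.772, -0.001]
contact_force: [-0.2, 0.4, -2.6]
gripper_width: 0.188
grasp_force: 88.4
```

```bash
python3 -c "
from h import *
to([.606,-.0247,.25],101.5)
"
```

```text
t 12.65 pos [ 0.5961 -0.0295  0.2986] F [-0.22  0.38 -2.59] w 0.188 off [0.0028 0.0107 0.0486] ang [-0.0013  0.001  -0.0083]
```

drive_tool:
  deltas:
    - {"gripper":255,"offset":[0.003,0.0105,0.01],"angular":[0,0,-0.008]}
    - {"gripper":255,"offset":[0.003,0.0105,0.025],"angular":[0,0,-0.008]}
    - {"gripper":255,"offset":[0.003,0.0105,0.034],"angular":[0,0,-0.008]}
    - {"gripper":255,"offset":[0.003,0.0105,0.034],"angular":[0,0,-0.008]}
    - {"gripper":255,"offset":[0.003,0.0105,0.034],"angular":[0,0,-0.008]}

```text
t: 13.15
eef_pos: [0.6061, -0.0224, 0.2643]
tool_rot: [-0.0, 0.632, 0.775, -0.0]
contact_force: [0.3, 1.0, -1.7]
gripper_width: 0.193
grasp_force: 88.4
```

```bash
python3 -c "
from h import *
to([.606,-.0247,.238],101.5)
"
```

```text
t 13.15 pos [ 0.6061 -0.0224  0.2643] F [ 0.31  1.02 -1.67] w 0.193 off [-0.0023 -0.0006  0.0263] ang [-0.0016 -0.0001  0.0032]
```

drive_tool:
  deltas:
    - {"gripper":255,"offset":[-0.0015,0,0.003],"angular":[0,0,0.002]}
    - {"gripper":255,"offset":[-0.0015,0,0.007],"angular":[0,0,0.002]}
    - {"gripper":255,"offset":[-0.0015,0,0.011],"angular":[0,0,0.002]}
    - {"gripper":255,"offset":[-0.0015,0,0.015],"angular":[0,0,0.002]}
    - {"gripper":255,"offset":[-0.0015,0,0.018],"angular":[0,0,0.002]}

```text
t: 13.65
eef_pos: [0.6066, -0.0236, 0.2465]
tool_rot: [-0.0, 0.632, 0.775, -0.0]
contact_force: [-0.7, 0.7, -1.7]
gripper_width: 0.187
grasp_force: 88.4
```

```bash
python3 -c "
from h import *
to([.606,-.0247,.238],101.5)
"
```

```text
t 13.65 pos [ 0.6066 -0.0236  0.2465] F [-0.69  0.65 -1.66] w 0.187 off [-0.0009 -0.0008  0.0085] ang [-0.0004 -0.0001  0.0015]
```

No fence contact so far. I'll continue slowly.

drive_tool:
  deltas:
    - {"gripper":255,"offset":[-0.0005,-0.0005,0.002],"angular":[0,0,0]}
    - {"gripper":255,"offset":[-0.0005,-0.0005,0.004],"angular":[0,0,0]}
    - {"gripper":255,"offset":[-0.0005,-0.0005,0.006],"angular":[0,0,0]}
    - {"gripper":255,"offset":[-0.0005,-0.0005,0.008],"angular":[0,0,0]}

```text
t: 14.05
eef_pos: [0.6064, -0.0243, 0.2388]
tool_rot: [0.0, 0.632, 0.775, 0.0]
contact_force: [-0.2, 0.2, -2.0]
gripper_width: 0.19
grasp_force: 88.4
```

drive_tool:
  deltas:
    - {"gripper":255,"offset":[0,0,0.001],"angular":[0,0,0]}
    - {"gripper":255,"offset":[0,0,0.002],"angular":[0,0,0]}
    - {"gripper":255,"offset":[0,0,0.003],"angular":[0,0,0]}

```text
t: 14.35
eef_pos: [0.6067, -0.0245, 0.2365]
tool_rot: [0.0, 0.632, 0.775, 0.0]
contact_force: [-1.0, -0.4, 3.9]
gripper_width: 0.186
grasp_force: 89.0
```

drive_tool:
  deltas:
    - {"gripper":255,"offset":[0,0,0.001],"angular":[0,0,0]}
    - {"gripper":255,"offset":[0,0,0.002],"angular":[0,0,0]}
    - {"gripper":255,"offset":[0,0,0.003],"angular":[0,0,0]}

```text
t: 14.65
eef_pos: [0.6069, -0.0244, 0.2341]
tool_rot: [0.001, 0.632, 0.775, 0.001]
contact_force: [-2.3, -1.6, 8.9]
gripper_width: 0.193
grasp_force: 90.0
```

drive_tool:
  deltas:
    - {"gripper":255,"offset":[0,0,0.001],"angular":[0,0,0]}
    - {"gripper":255,"offset":[0,0,0.002],"angular":[0,0,0]}

```text
t: 14.85
eef_pos: [0.6069, -0.0244, 0.2326]
tool_rot: [0.001, 0.632, 0.775, 0.001]
contact_force: [-4.5, -0.7, 13.6]
gripper_width: 0.189
grasp_force: 90.5
```

drive_tool:
  deltas:
    - {"gripper":255,"offset":[0,0,0.001],"angular":[0,0,0]}
    - {"gripper":255,"offset":[0,0,0.002],"angular":[0,0,0]}

```text
t: 15.05
eef_pos: [0.6069, -0.0244, 0.2313]
tool_rot: [0.001, 0.632, 0.775, 0.001]
contact_force: [-6.4, -1.0, 18.3]
gripper_width: 0.189
grasp_force: 91.2
```

drive_tool:
  deltas:
    - {"gripper":255,"offset":[0,0,0.001],"angular":[0,0,0]}
    - {"gripper":255,"offset":[0,0,0.002],"angular":[0,0,0]}

```text
t: 15.25
eef_pos: [0.6069, -0.0244, 0.2288]
tool_rot: [0.001, 0.632, 0.775, 0.001]
contact_force: [-2.0, -1.1, 7.0]
gripper_width: 0.185
grasp_force: 89.6
```

drive_tool:
  deltas:
    - {"gripper":255,"offset":[0,0,0.001],"angular":[0,0,0]}
    - {"gripper":255,"offset":[0,0,0.002],"angular":[0,0,0]}

```text
t: 15.45
eef_pos: [0.6069, -0.0244, 0.2265]
tool_rot: [0.001, 0.632, 0.775, 0.001]
contact_force: [-3.1, -1.0, 11.1]
gripper_width: 0.189
grasp_force: 90.4
```

The push fell from 18 N to 7 N as the catches snapped, then rose again at about 2 N/mm. I'll hold for a moment and hand in.

drive_tool:
  deltas:
    - {"gripper":255,"offset":[0,0,0],"angular":[0,0,0]}
    - {"gripper":255,"offset":[0,0,0],"angular":[0,0,0]}
    - {"gripper":255,"offset":[0,0,0],"angular":[0,0,0]}
    - {"gripper":255,"offset":[0,0,0],"angular":[0,0,0]}

```text
t: 15.85
eef_pos: [0.6069, -0.0244, 0.2264]
tool_rot: [0.001, 0.632, 0.775, 0.001]
contact_force: [-2.7, -0.3, 9.1]
gripper_width: 0.186
grasp_force: 90.0
```

```bash
python3 -c "
from h import *
to([.606,-.0247,.2265],101.5); print(bot.hand_in())
"
```

```text
t 15.85 pos [ 0.6069 -0.0244  0.2264] F [-2.66 -0.26  9.06] w 0.186 off [-0.0001 -0.001  -0.0001] ang [0.0024 0.0005 0.0018]
the job is handed in; nothing more can be done
None
```

The basket hangs on both hooks and the lid is on and still pressed down at about 9 N; I handed in at 15.85 s with no verdict returned, the catch snap read from the push dropping 18 to 7 N, not from a picture, and I viewed 11 pictures against the limit of 10.

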